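Move the guard flap to the working dosing pump

ROBOT

A 6-joint arm with a two-finger parallel gripper is mounted at the origin on the work surface. World frame = base frame: x ahead of the robot, y to its left, z up, the work surface at z = 0. Lengths are in m, angles in rad, forces in N, time in s.
With the tool pointing down it reaches from about 0.275 to 0.75 m from the base axis. Payload 10.2 kg.
Tool frame: the origin (TCP) lies between the finger pads; the fingertips stand arm.finger_overhang ahead of it and the grasp point (between the pads) lies 6 mm ahead of it (arm.finger_overhang is the distance from the TCP to the fingertips, in m); z points along the fingers, y is the line along which they close (so a half turn about z gives the same grasp; the last joint's range is limited). The gripper opens to 85 mm and grips with 20 to 120 N. Pads are 22 mm wide; open, the fingers measure 114 mm over their backs; the gripper's body (76 mm by 85 mm) begins 54 mm behind the grasp point. The pads swing forward as they close: fully open they stand 13 mm farther back than shut.
Start: joints at [-1.328, 0.313, 1.498, -0, 1.331, -0.223], TCP at [0.236, -0.469, 0.233] pointing down, gripper open.
Joint ranges: [-2.94, 2.94], [-0.97, 2.17], [0.19, 2.56], [-1.23, 4.37], [0.02, 3.11], [-2.88, 2.88]. Speed limits (rad/s): [2.39, 2.39, 3.01, 3.14, 3.14, 3.14].

INTERFACE

Orientations are given as [roll, pitch, yaw] about the fixed x, y, z axes, in that order (R = Rz(yaw) Ry(pitch) Rx(roll)).
In Python, from cell import arm gives the robot as it stands.
- The arm moves only by the shell command python3 -m inch 'ROWS' [FORCE]. ROWS is JSON, a list of rows, each a list of 7 numbers: the opening, from -1 (shut) to 1 (fully open), then the shift along the tool's x, y, z in cm, then the turn, a rotation vector about the tool's x, y, z in rad. In form: [[jaw, dx, dy, dz, rx, ry, rz], ...]. A call has 1 to 12 rows; each row shifts and turns the commanded pose from where the row before left it, along the tool's axes as they then stand; what a row does not reach is not made up. A row lasts 1/10 s, in which the tool goes at most 50 mm and 8.59 degrees, less where a joint would pass 70% of its speed; a pose out of reach is approached as far as the arm can. A call is refused whole if a number of a shift passes 5 or a number of a turn 0.15, either way. A call with a gripper value outside its range is refused whole. The fingers move at their own pace and stop on an object; FORCE is the grip in N (left out, the last holds). Time passes only in rows, so rows that do not move let the fingers close. It gives the time, the measured TCP pose, the force, the opening and the grip force at its end, in the units of the state.
- arm.observe(): the state, without advancing time (a new reading comes with each control period).
- arm.grab_frame(name): name is "scene" or "top" or "wrist"; returns a dict with "image" (384x512x3 uint8, red, green, blue), "vertical_fov" (degrees; the focal length in pixels is half the picture's height over the tangent of half this angle, whatever the lens; pixels are square), "cx", "cy" (the principal point, pixels), "rvec" (rotation vector, rad) and "tvec" (3), from world to camera coordinates, as OpenCV has them; the wrist camera has in their place "tool_from_camera" (4x4, takes a point from camera to tool coordinates, whose origin is the TCP and whose axes are the flange's). Camera axes: x right, y down, z forward; pixel columns grow to the right and rows downward; lengths in m; the calibration is good to about 2 mm. A picture is of the moment at which its call begins: read the wrist's pose just before it. There is no depth.
- arm.sign_off(): hands the job in; it is judged then, once.
Trained networks look in a picture, given as the dict that the camera call returned (one of the last four; its "shot" number tells which), for a name from the list of things; names that differ only in an ending like _2 or _b are one class to them, and where a whole thing is asked for, a point or a joint stands for the part that bears it (a point fixed in the world has none). Each returns a list of dicts, best first, with "p" (0 to 1); they miss things now and then, are a little off and sometimes report something else, mostly with a low value. They report only what shows in the picture. A call takes as long as a camera call.
- arm.outline_of(label, picture): "mask" (384x512 bool, what is visible of it) and "box" ([left, top, right, bottom] in pixels, round what is visible of it).
- arm.place_of(label, picture): "point" ([column, row] in pixels: a listed point, or the origin of a listed thing).
The state is a dict: "time_s": time; "joint_pos": joint angles; "dq": joint speeds; "joint_efforts": joint torques, N m; "tool_pos": TCP position; "tool_rot": TCP orientation; "contact_force": force on the tool from outside, world axes, zero at the start; "moment": the same for the moment, N m; "grip_width": opening from 0.0 (shut) to 1.0 (fully open); "finger_force": force on a finger pad.
Only numpy, scipy, OpenCV 4.12 (cv2) and the standard library are available. Lean on these libraries where they do the work, as an engineer would, in place of code of your own. Each camera call takes 0.05 s, during which the arm holds its last target. There are 200 camera calls.

TASK

The pump unit with its roller head fitted has nothing over its rollers: bring it the yellow guard flap from the retired unit. Pinch the flap's two finger tabs together to draw the sprung hinge pin, lift the flap off, and hang it on the other unit: let it down gently, without forcing it, until you feel its stub bear in the saddle, and only then let the pin spring fully home, so that the flap hangs level and still. Do not let the flap touch the counter, and leave everything else where it is.

Things in the scene. Friction and masses are not known exactly. Their poses are not given: they have to be found in the camera images.
- flap: Yellow guard flap with clear window, 0.3 to 0.5 kg, loose, hanging from pump_a at first. Origin: on the hinge axis, midway along the steel barrel; +y along the axis to the fixed stub, +x out of the front (away from the pump), +z up. Leaf 124 wide, 5 thick, under the axis from 5 to 151 mm below it. Barrel 14 mm diameter, y -75 to +75 mm. Two finger tabs on top, pinched along y from above.
- hinge_pin (a joint): Travel of the sprung 8 mm hinge pin along the flap's +y. 0: fully out, its round end 89 mm from the flap's origin; 0.0165: fully drawn, against its stop; from 0.014 its end is inside the barrel. The spring pushes it out with 4 N at 0, rising to 10 N fully drawn. It carries the orange tab.
- pin_tab (a point): Orange finger tab of the sprung pin: top edge, middle of its outer face. In the flap's frame y = -34.5, z = +37 mm with the pin out; y = -18 mm with it fully drawn. Tab 22 wide (x), 6 thick (y), its upper 25 mm free to grip from above. The flap can be carried hanging steadily by both tabs, squeezed to the stop.
- fixed_tab (a point): Black finger tab fixed to the flap, same size: top edge, middle of its outer face, at y = +18, z = +37 mm in the flap's frame. Fully pinched, the two tabs measure 36 mm over their outer faces, centred on the flap's origin; with the pin out, 52.5 mm.
- stub_tip (a point): Round end of the fixed 8 mm stub, on the hinge axis at y = +89 mm in the flap's frame. It lies in the saddle and lifts straight up out of it.
- pin_tip (a point): Round end of the sprung pin, on the hinge axis: y = -89 mm in the flap's frame with the pin out, -72.5 mm fully drawn.
- pump_a: Retired dosing pump: white box 200 wide (y), 140 deep (x), 205 mm high, fixed; roller head removed, red lamps; the flap hangs on it at first. Origin: centre of its underside; open front faces +x, z up. Steel hinge bracket on the front, hinge axis along y at x = 88, z = 185 mm; a rubber seal collar behind the leaf reaches x = 83 mm, from z = 30 to 156 mm.
- pump_b: Working dosing pump, fixed: same box, same frame and measures as pump_a, but with a blue and aluminium roller head, green lamps and no flap. Its bracket is screwed on through upright slots: the whole bracket, both ears, may sit up to 4 mm higher or lower than z = 185 mm (this is not in any reading). It does not move.
- saddle_a (a point): Saddle ear of pump_a at x = 88, y = 81.5, z = 185 mm of its frame, 5 mm thick along y: slot 12 mm wide, open at the top, flaring to 22 mm at its mouth 17 mm above the axis; the stub rests on its floor with its centre at this point.
- eye_a (a point): Holed ear of pump_a at x = 88, y = -81.5, z = 185 mm of its frame, 28 x 28 mm, 5 mm thick: 12 mm through hole centred here takes the sprung pin. Ears 158 mm apart inside: the barrel has 4 mm of end play each way. They reach 14 mm before and behind the axis. A tab under y = -70 to -79 mm, top 8 mm below the axis, bears the barrel's end.
- saddle_b (a point): Nominal saddle point of pump_b, at x = 88, y = 81.5, z = 185 mm of its frame; like saddle_a, but the real saddle may be up to 4 mm higher or lower.
- eye_b (a point): Nominal hole centre of pump_b's holed ear, at x = 88, y = -81.5, z = 185 mm of its frame; like eye_a, but the real hole is off in height by the same amount as the saddle.
- old_rotor: Bystander: roller head taken from the retired unit, aluminium disc 88 mm across, 44 mm high, lying on the counter; origin: centre of its underside.
- screwdriver: Bystander: screwdriver lying on the counter; origin: underside, mid length.
- screw_bowl: Bystander: small steel bowl, 90 mm across, 35 mm high; origin: centre of its underside.
- spray: Bystander: white spray bottle with blue head, 72 mm across, 206 mm high; origin: centre of its underside.
- powder_tub: Bystander: blue tub with white lid, 126 x 166 x 142 mm; origin: centre of its underside.
- scoop: Bystander: green measuring scoop, cup 52 mm across, 38 mm high, with a flat handle; origin: under the cup's centre.
- peg_bin: Bystander: open grey plastic bin, 130 x 180 x 70 mm; origin: centre of its underside.
- lint_brush: Bystander: wooden lint brush about 210 mm long, 28 mm high, bristles down; origin: underside, near mid length.
- table: The white counter, its top at z = 0.

How it is judged:
By the outcome, as a careful person would: the job done as asked, in the order asked, and still so for the second after the job is handed in, with the robot touching nothing.
It also fails if it takes over 51 s, if anything falls off the work surface, if the arm or the gripper's body presses on something with over 40 N, if the wrist force passes 120 N, or if a joint passes its speed limit or range.

## Working session

There is one attempt and no reset: what is moved stays moved. The work goes in short steps, Python scripts to look and compute and a shell command to move; the robot and the scene stay as the last step left them, time stands still between calls to the robot, and variables do not carry over. Pictures are saved under pics/ and viewed, at most 10 in all, crops included, and the job is handed in when it is done.

```bash
ls; mkdir -p pics
cat > h.py <<'E'
import numpy as np,cv2
from cell import arm
from scipy.spatial.transform import Rotation as R
def K(p):
    f=192/np.tan(np.radians(p["vertical_fov"])/2); return np.array([[f,0,p["cx"]],[0,f,p["cy"]],[0,0,1.]])
def ext(p,s=None):
    if "rvec" in p: return cv2.Rodrigues(np.array(p["rvec"],float))[0],np.array(p["tvec"],float).ravel()
    T=np.eye(4);T[:3,:3]=R.from_euler('xyz',s["tool_rot"]).as_matrix();T[:3,3]=s["tool_pos"]
    W=np.linalg.inv(T@np.array(p["tool_from_camera"]));return W[:3,:3],W[:3,3]
def proj(p,X,s=None):
    r,t=ext(p,s);return cv2.projectPoints(np.array(X,float).reshape(-1,1,3),cv2.Rodrigues(r)[0],t,K(p),None)[0].reshape(-1,2)
def ray(p,uv,s=None):
    r,t=ext(p,s);d=r.T@np.linalg.inv(K(p))@np.array([*uv,1.]);return -r.T@t,d/np.linalg.norm(d)
def tri(rs):
    A=0;b=0
    for o,d in rs:
        M=np.eye(3)-np.outer(d,d);A=A+M;b=b+M@o
    return np.linalg.solve(A,b)
def save(n,im): cv2.imwrite('pics/'+n+'.png',cv2.cvtColor(im,cv2.COLOR_RGB2BGR))
E
python3 - <<'E'
from h import *
s=arm.observe();print(s);print(arm.finger_overhang)
P={c:arm.grab_frame(c) for c in("scene","top","wrist")}
for c in P: 
    print(c,P[c]["vertical_fov"],ext(P[c],s)[0].T@-ext(P[c],s)[1])
    for n in("flap","pin_tab","fixed_tab","stub_tip","pin_tip","pump_a","pump_b","saddle_a","eye_a"):
        print(c,n,[(np.round(q["point"],1).tolist(),round(q["p"],2)) for q in arm.place_of(n,P[c])][:3])
save("a",np.hstack([cv2.resize(P["scene"]["image"],(512,384))]));save("b",P["top"]["image"])
E
```

```text
pics
{'time_s': 0.0, 'joint_pos': array([-1.32839107e+00,  3.13418196e-01,  1.49843715e+00,  1.36091387e-05,
        1.33100501e+00, -2.23376616e-01]), 'dq': array([ 1.02692627e-03, -7.31151640e-06, -3.37691002e-04,  3.05318066e-04,
        1.19375463e-03,  2.01984075e-04]), 'joint_efforts': array([ 1.80230585e-03, -4.12266827e+01, -2.59744728e+01, -2.25510678e-05,
        4.22106401e-03,  2.78322773e-06]), 'tool_pos': array([ 0.23572896, -0.46881572,  0.23275132]), 'tool_rot': array([-3.14035937e+00, -2.93715152e-04,  4.65778455e-01]), 'contact_force': array([-0.38625587, -0.26407203,  0.08674809]), 'moment': array([-0.00527927,  0.04979275, -0.03272452]), 'finger_force': 0.0, 'grip_width': 0.9987718201282566}
0.025
scene 42.140843232711404 [ 0.95454047 -0.90555001  1.11385039]
scene flap [([268.3, 145.9], 0.86)]
scene pin_tab [([262.3, 146.1], 0.49)]
scene fixed_tab [([268.8, 137.8], 0.67)]
scene stub_tip [([277.8, 132.5], 0.89)]
scene pin_tip [([255.0, 166.5], 0.62), ([295.5, 274.3], 0.18)]
scene pump_a [([238.4, 185.3], 0.7), ([199.9, 248.1], 0.63)]
scene pump_b [([238.4, 185.3], 0.7), ([199.9, 248.1], 0.63)]
scene saddle_a [([234.5, 195.9], 0.63), ([273.0, 131.0], 0.57)]
scene eye_a [([260.8, 162.9], 0.9)]
top 51.40668735453259 [0.48110189 0.0150631  1.43844327]
top flap [([212.4, 197.1], 0.59)]
top pin_tab [([222.0, 193.3], 0.56)]
top fixed_tab [([206.2, 194.2], 0.63)]
top stub_tip [([184.7, 195.4], 0.67)]
top pin_tip [([221.3, 191.3], 0.6), ([239.3, 188.6], 0.16)]
top pump_a [([289.8, 149.3], 0.59)]
top pump_b [([289.8, 149.3], 0.59)]
top saddle_a [([186.0, 192.3], 0.98), ([283.3, 196.2], 0.81)]
top eye_a [([241.6, 190.7], 0.94), ([333.8, 203.9], 0.83)]
wrist 69.61567602550895 [ 0.30778464 -0.4321716   0.37541357]
wrist flap []
wrist pin_tab []
wrist fixed_tab []
wrist stub_tip []
wrist pin_tip []
wrist pump_a []
wrist pump_b []
wrist saddle_a []
wrist eye_a []
```

View pics/a.png

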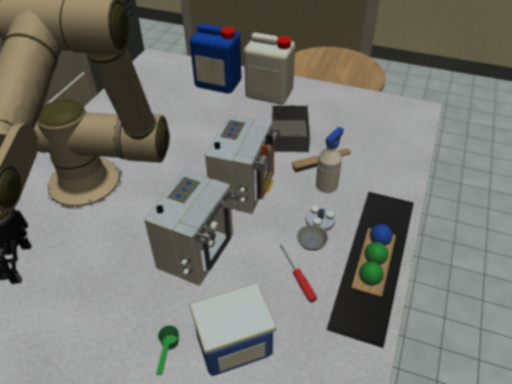

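View pics/b.png

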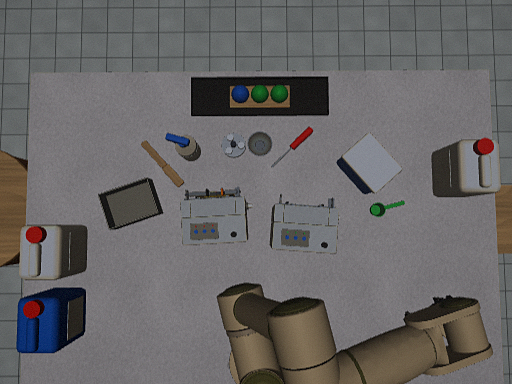

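Run:
```python
from h import *
s=arm.observe();S=arm.grab_frame("scene");T=arm.grab_frame("top")
def onplane(p,uv,z):
    o,d=ray(p,uv);return o+d*(z-o[2])/d[2]
for n,u in(("sadA",(186,192.3)),("eyeA",(241.6,190.7)),("sadB",(283.3,196.2)),("eyeB",(333.8,203.9))): print(n,onplane(T,u,.185).round(4))
for n,u,v in(("stub",(277.8,132.5),(184.7,195.4)),("eyeA",(260.8,162.9),(241.6,190.7)),("sadA",(273,131),(186,192.3)),("sadB",(234.5,195.9),(283.3,196.2))): print(n,tri([ray(S,u),ray(T,v)]).round(4))
for n,p in(("sc",S),("tp",T)):
    for l in("pump_a","flap","old_rotor","spray","powder_tub"):
        print(n,l,[(np.round(q["box"]).tolist(),round(q["p"],2)) for q in arm.outline_of(l,p)][:3])
```

```text
sadA [0.5838 0.2358 0.185 ]
eyeA [0.5879 0.0604 0.185 ]
sadB [ 0.5698 -0.0709  0.185 ]
eyeB [ 0.5446 -0.2294  0.185 ]
stub [0.5784 0.2433 0.1752]
eyeA [0.5899 0.0614 0.2058]
sadA [0.5775 0.2318 0.1912]
sadB [ 0.5693 -0.0701  0.1946]
sc pump_a [([204.0, 117.0, 280.0, 214.0], 0.69), ([148.0, 172.0, 238.0, 286.0], 0.57)]
sc flap [([263.0, 131.0, 277.0, 200.0], 0.97)]
sc old_rotor []
sc spray [([314.0, 128.0, 339.0, 193.0], 0.6)]
sc powder_tub [([188.0, 281.0, 275.0, 376.0], 0.62)]
tp pump_a [([268.0, 199.0, 341.0, 252.0], 0.83), ([185.0, 194.0, 248.0, 245.0], 0.78), ([165.0, 133.0, 200.0, 161.0], 0.75)]
tp flap [([211.0, 189.0, 225.0, 193.0], 0.27)]
tp old_rotor [([220.0, 131.0, 244.0, 157.0], 0.8), ([18.0, 68.0, 501.0, 384.0], 0.59)]
tp spray [([162.0, 136.0, 203.0, 161.0], 0.85)]
tp powder_tub [([290.0, 128.0, 313.0, 152.0], 0.73), ([338.0, 134.0, 403.0, 195.0], 0.69)]
```

The scene view shows both pumps, with the flap on the far unit, pump_a, at about (268,165). The near unit is pump_b, with its front at about (215,240). In the top view, A's bracket runs along (186..242, 191) and B's along (283..334, 200). I'll move to a wrist viewpoint between and above the two units.

```bash
python3 -m inch '[[1,3.7,-2.5,-1.6,0,0,0],[1,3.7,-2.5,-1.6,0,0,0],[1,3.7,-2.5,-1.6,0,0,0],[1,3.7,-2.5,-1.6,0,0,0],[1,3.7,-2.5,-1.6,0,0,0],[1,3.7,-2.5,-1.6,0,0,0],[1,3.7,-2.5,-1.6,0,0,0],[1,3.7,-2.5,-1.6,0,0,0],[1,3.7,-2.5,-1.6,0,0,0],[1,3.7,-2.5,-1.6,0,0,0],[1,3.7,-2.5,-1.6,0,0,0],[1,3.7,-2.5,-1.6,0,0,0]]' && python3 -m inch '[[1,0,0,0,0,0,0.12],[1,0,0,0,0,0,0.12],[1,0,0,0,0,0,0.12],[1,0,0,0,0,0,0.1],[1,0,0,0,0,0,0],[1,0,0,0,0,0,0]]'
python3 - <<'E'
from h import *
s=arm.observe();P=arm.grab_frame("wrist")
print(s["tool_pos"],s["tool_rot"],s["joint_pos"],np.round(P["tool_from_camera"],3))
for n in("flap","pin_tab","fixed_tab","stub_tip","pin_tip","pump_a","pump_b","saddle_a","eye_a","saddle_b","eye_b"):
    print(n,[(np.round(q["point"],1).tolist(),round(q["p"],2)) for q in arm.place_of(n,P)][:3])
save("c",P["image"])
E
```

```text
time_s: 3.3
tool_pos: [0.4982, 0.0003, 0.4261]
tool_rot: [3.141, -0.0, 0.466]
contact_force: [0.5, -0.4, -0.1]
grip_width: 0.999
finger_force: 0.0
time_s: 3.9
tool_pos: [0.4977, -0.0016, 0.4253]
tool_rot: [-3.142, 0.0, 0.008]
contact_force: [-0.4, -0.4, -0.5]
grip_width: 0.999
finger_force: 0.0
[ 0.49771287 -0.00163496  0.42531185] [-3.14157696e+00  6.04778385e-06  8.48156047e-03] [-2.39140122e-01  2.00305261e-01  1.15427145e+00  1.40585098e-05
  1.78702565e+00  1.32317766e+00] [[ 0.001 -0.947 -0.32   0.081]
 [ 1.     0.     0.001  0.   ]
 [-0.001 -0.32   0.947 -0.143]
 [ 0.     0.     0.     1.   ]]
flap [([133.1, 100.4], 0.95), ([455.5, 37.7], 0.41)]
pin_tab [([150.7, 92.4], 0.67), ([457.0, 37.8], 0.56)]
fixed_tab [([109.5, 94.8], 0.58)]
stub_tip [([72.6, 101.2], 0.91)]
pin_tip [([201.4, 91.2], 0.87)]
pump_a [([71.9, 96.7], 0.21)]
pump_b [([71.9, 96.7], 0.21)]
saddle_a [([73.9, 99.4], 0.91)]
eye_a [([418.5, 125.9], 0.94), ([194.7, 90.7], 0.86)]
saddle_b [([73.9, 99.4], 0.91)]
eye_b [([418.5, 125.9], 0.94), ([194.7, 90.7], 0.86)]
```

View pics/c.png

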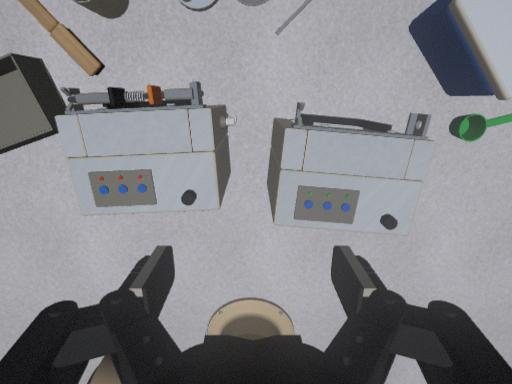

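The wrist view shows A with red lamps: black tab at (117,97), orange tab at (155,94), barrel along (72..200, 97). B has green lamps, with its saddle ear at about (299,112) and eye ear at about (418,126).

Run:
```python
from h import *
s=arm.observe();P=arm.grab_frame("wrist")
def on(uv,z):
    o,d=ray(P,uv,s);return (o+d*(z-o[2])/d[2])
for n,u,z in(("stub",(72.6,101.2),.185),("pintip",(201.4,91.2),.185),("sadA",(73.9,99.4),.185),("eyeA",(194.7,90.7),.19),("orange",(155,94),.222),("black",(117,97),.222),("sadB",(299,110),.195),("eyeB",(418.5,125.9),.19),
 ("A box back L",(83,214),.205),("A back R",(220,211),.205),("B back L",(274,228),.205),("B back R",(412,235),.205)): print(n,on(u,z).round(4))
```

```text
stub [0.5735 0.2349 0.185 ]
pintip [0.587  0.0647 0.185 ]
sadA [0.5758 0.2327 0.185 ]
eyeA [0.5874 0.0724 0.19  ]
orange [0.5827 0.1132 0.222 ]
black [0.5791 0.1586 0.222 ]
sadB [ 0.5647 -0.0623  0.195 ]
eyeB [ 0.5451 -0.2242  0.19  ]
A box back L [0.4209 0.2386 0.205 ]
A back R [0.4267 0.0432 0.205 ]
B back L [ 0.4005 -0.0343  0.205 ]
B back R [ 0.3904 -0.237   0.205 ]
```

```bash
python3 -m inch '[[1,2,-3.8,2.1,0,0,-0.04],[1,2,-3.8,2.1,0,0,0],[1,2,-3.8,2.1,0,0,0],[1,1.8,-3.8,2.1,0,0,0],[1,0,0,0,0,0,0],[1,0,0,0,0,0,0],[1,0,0,0,0,0,0]]'
python3 - <<'E'
from h import *
s=arm.observe();P=arm.grab_frame("wrist")
print(s["tool_pos"],s["tool_rot"])
z=dict(flap=.185,pin_tab=.222,fixed_tab=.222,stub_tip=.185,pin_tip=.185,saddle_a=.185,eye_a=.185)
for n in z:
  for q in arm.place_of(n,P)[:2]:
    o,d=ray(P,q["point"],s);print(n,np.round(q["point"],1),round(q["p"],2),(o+d*(z[n]-o[2])/d[2]).round(4))
save("d",P["image"])
np.savez("d.npz",im=P["image"])
E
```

```text
time_s: 5.25
tool_pos: [0.5703, 0.1523, 0.3422]
tool_rot: [3.141, -0.001, 0.045]
contact_force: [-0.3, -0.3, -1.2]
grip_width: 0.998
finger_force: 0.0
[0.57027621 0.15230903 0.34220685] [ 3.14140962e+00 -1.42874608e-03  4.51134439e-02]
flap [255.4 168.1] 0.96 [0.5779 0.1487 0.185 ]
flap [ 81.2 150.3] 0.33 [0.5892 0.3394 0.185 ]
pin_tab [288.4 175.9] 0.61 [0.5805 0.1167 0.222 ]
fixed_tab [237.5 173.3] 0.75 [0.5809 0.1669 0.222 ]
stub_tip [172.9 168.2] 0.68 [0.5736 0.2405 0.185 ]
pin_tip [326.  164.1] 0.74 [0.586  0.0707 0.185 ]
pin_tip [330.7 164.7] 0.63 [0.5856 0.0654 0.185 ]
saddle_a [179.7 165.9] 0.96 [0.5766 0.2328 0.185 ]
saddle_a [439.8 192. ] 0.72 [ 0.5594 -0.064   0.185 ]
eye_a [325.9 163.4] 0.69 [0.5868 0.0709 0.185 ]
```

View pics/d.png

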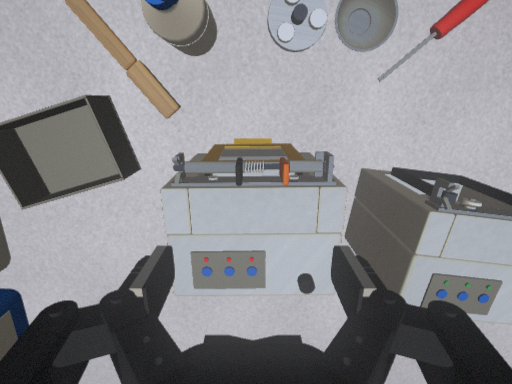

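The pump_a hinge runs from (179,166) to (326,164), with the black tab at (238,172) and the orange tab at (287,172). I'll go partway down and re-measure before the pinch.

```bash
python3 -m inch '[[1,0.6,0.1,2.4,0,0,-0.01],[1,0.5,0.1,2.4,0,0,0],[1,0,0,2.4,0,0,0],[1,0,0,0,0,0,0],[1,0,0,0,0,0,0],[1,0,0,0,0,0,0]]'
python3 - <<'E'
from h import *
s=arm.observe();P=arm.grab_frame("wrist")
print(s["tool_pos"],s["tool_rot"])
z=dict(flap=.185,pin_tab=.222,fixed_tab=.222,stub_tip=.185,pin_tip=.185,saddle_a=.185,eye_a=.185)
for n in z:
  for q in arm.place_of(n,P)[:2]:
    o,d=ray(P,q["point"],s);print(n,np.round(q["point"],1),round(q["p"],2),(o+d*(z[n]-o[2])/d[2]).round(4))
save("e",cv2.resize(P["image"][80:330,100:430],None,fx=2,fy=2,interpolation=cv2.INTER_CUBIC))
E
```

```text
time_s: 6.25
tool_pos: [0.5818, 0.1516, 0.2711]
tool_rot: [-3.142, -0.003, 0.056]
contact_force: [-0.1, 0.2, 0.1]
grip_width: 0.995
finger_force: 0.0
[0.58177622 0.15163467 0.27109369] [-3.14156472e+00 -2.78744214e-03  5.58101481e-02]
flap [253.4 197.8] 0.74 [0.5799 0.1502 0.185 ]
pin_tab [297.7 211.5] 0.62 [0.5842 0.1173 0.222 ]
fixed_tab [228.  212.8] 0.64 [0.5802 0.1695 0.222 ]
fixed_tab [353.4 197.8] 0.59 [0.5973 0.0773 0.222 ]
stub_tip [149.9 200.5] 0.98 [0.5723 0.2413 0.185 ]
stub_tip [158.9 198. ] 0.24 [0.5751 0.2333 0.185 ]
pin_tip [355.  199.4] 0.88 [0.5835 0.0605 0.185 ]
pin_tip [250.4 199.9] 0.35 [0.5778 0.1527 0.185 ]
saddle_a [484.9 233.1] 0.83 [ 0.5574 -0.0648  0.185 ]
saddle_a [156.3 198.4] 0.66 [0.5746 0.2356 0.185 ]
eye_a [343. 198.] 0.92 [0.5842 0.0713 0.185 ]
eye_a [181.6  30.5] 0.72 [0.7067 0.2101 0.185 ]
```

View pics/e.png

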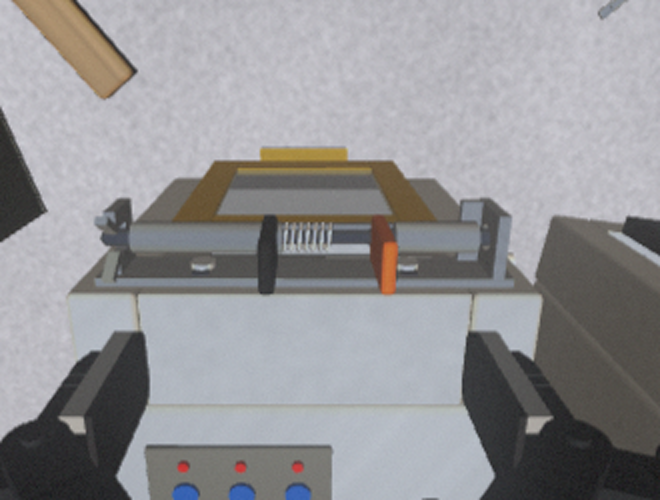

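The crop shows the black tab centred at x≈268, the orange tab at about 384, and the barrel from 120 to 490. The jaws stand symmetrically at about 140 and 470. The measured origin is (0.580, 0.1515) with yaw 0.06, so the gripper is aligned. Next: go down and pinch.

```bash
python3 -m inch '[[1,-0.1,0,1.6,0,0,0],[1,0,0,1.6,0,0,0],[1,0,0,1.5,0,0,0],[1,0,0,0,0,0,0],[1,0,0,0,0,0,0]]' 40 && python3 -m inch '[[-1,0,0,0,0,0,0],[-1,0,0,0,0,0,0],[-1,0,0,0,0,0,0],[-1,0,0,0,0,0,0],[-1,0,0,0,0,0,0],[-1,0,0,0,0,0,0],[-1,0,0,0,0,0,0],[-1,0,0,0,0,0,0]]' 40
python3 - <<'E'
from h import *
s=arm.observe();P=arm.grab_frame("wrist")
print(s)
save("f",cv2.resize(P["image"][80:330,100:430],None,fx=2,fy=2,interpolation=cv2.INTER_CUBIC))
E
```

```text
time_s: 7.15
tool_pos: [0.5805, 0.1515, 0.2228]
tool_rot: [-3.142, -0.0, 0.056]
contact_force: [0.7, 0.6, -0.6]
grip_width: 1.004
finger_force: 0.0
time_s: 7.95
tool_pos: [0.5803, 0.1514, 0.2221]
tool_rot: [3.141, 0.001, 0.056]
contact_force: [-1.2, -0.4, 0.4]
grip_width: -0.002
finger_force: 0.0
{'time_s': 7.95, 'joint_pos': array([ 6.00910609e-02,  4.87427128e-01,  1.27431246e+00, -2.51249379e-04,
        1.38039955e+00,  1.57525025e+00]), 'dq': array([-0.00069549,  0.00149086,  0.00045213,  0.00189356, -0.00115303,
        0.00024503]), 'joint_efforts': array([ 6.11003861e-02, -4.97076559e+01, -2.64624399e+01, -7.96835830e-04,
        2.74481637e-03,  1.07981379e-05]), 'tool_pos': array([0.58025385, 0.15135779, 0.22205532]), 'tool_rot': array([3.14134354e+00, 5.45390165e-04, 5.56846840e-02]), 'contact_force': array([-1.19555625, -0.4081959 ,  0.35450182]), 'moment': array([ 0.00340436,  0.00994698, -0.04358596]), 'finger_force': 0.0, 'grip_width': -0.0020429732470091167}
```

View pics/f.png

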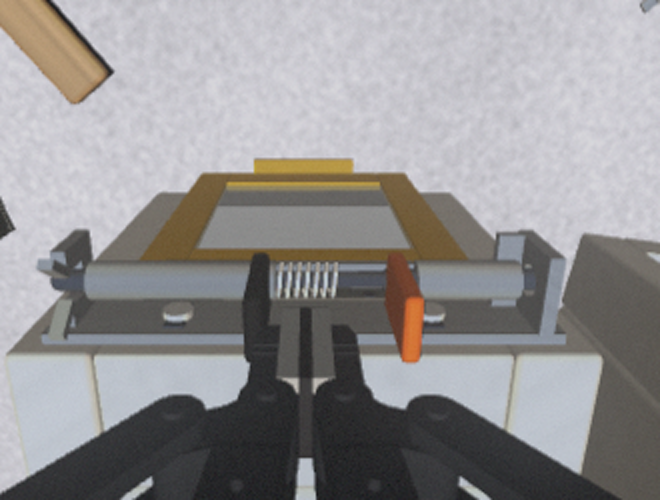

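The jaws shut fully (width 0) and gripped nothing. They appear behind or above the tabs: finger ends at about (305,315), tabs at (258,300) and (405,305) in the crop. I'll project the model to see which.

Run:
```python
from h import *
s=arm.observe();P=arm.grab_frame("wrist")
T=R.from_euler('xyz',s["tool_rot"]).as_matrix()
def crop(u): return ((u-[100,80])*2).round(0).tolist()
for n,t in(("tcp",(0,0,0)),("grasp",(0,0,.006)),("tip",(0,0,.025)),("tip x+11",(.011,0,.025)),("tip x-11",(-.011,0,.025))):print(n,crop(proj(P,s["tool_pos"]+T@np.array(t),s)))
Y=R.from_euler('z',.06).as_matrix()
for xo in(.58,.585):
  for n,f in(("pin tab top front",(.011,-.0315,.037)),("back",(-.011,-.0315,.037)),("mid low front",(.011,-.0315,.012)),("fixed top f",(.011,.015,.037)),("fixed top b",(-.011,.015,.037)),("stub",(0,.089,0)),("pin",(0,-.089,0)),("barrelR",(0,-.075,0)),("leafbotL",(0,.062,-.151)),("leafbotR",(0,-.062,-.151)),("box front L",(-.018,.1,.02)),("box front R",(-.018,-.1,.02)),("eye ear top front",(.014,-.0815,.014)),("eye ear top back",(-.014,-.0815,.014))):
    print(xo,n,crop(proj(P,np.array([xo,.1515,.185])+Y@np.array(f),s)))
```

```text
tcp [[303.0, 329.0]]
grasp [[304.0, 319.0]]
tip [[304.0, 292.0]]
tip x+11 [[304.0, 261.0]]
tip x-11 [[304.0, 321.0]]
0.58 pin tab top front [[413.0, 295.0]]
0.58 back [[409.0, 362.0]]
0.58 mid low front [[399.0, 262.0]]
0.58 fixed top f [[250.0, 296.0]]
0.58 fixed top b [[253.0, 363.0]]
0.58 stub [[53.0, 279.0]]
0.58 pin [[554.0, 277.0]]
0.58 barrelR [[514.0, 277.0]]
0.58 leafbotL [[203.0, 176.0]]
0.58 leafbotR [[405.0, 176.0]]
0.58 box front L [[2.0, 353.0]]
0.58 box front R [[605.0, 351.0]]
0.58 eye ear top front [[555.0, 255.0]]
0.58 eye ear top back [[544.0, 332.0]]
0.585 pin tab top front [[415.0, 279.0]]
0.585 back [[411.0, 348.0]]
0.585 mid low front [[401.0, 247.0]]
0.585 fixed top f [[251.0, 280.0]]
0.585 fixed top b [[253.0, 348.0]]
0.585 stub [[51.0, 266.0]]
0.585 pin [[557.0, 264.0]]
0.585 barrelR [[517.0, 264.0]]
0.585 leafbotL [[203.0, 168.0]]
0.585 leafbotR [[405.0, 168.0]]
0.585 box front L [[-0.0, 340.0]]
0.585 box front R [[609.0, 338.0]]
0.585 eye ear top front [[558.0, 240.0]]
0.585 eye ear top back [[546.0, 318.0]]
```

The model at x=0.580 fits the picture closely. The fingertips appear about 25 mm further back along the tool than stated, so they passed above the tabs. I'll reopen, go down in small steps while watching the force, and pinch gently.

```bash
python3 -m inch '[[1,0,0,0,0,0,0],[1,0,0,0,0,0,0],[1,0,0,0,0,0,0],[1,0,0,0,0,0,0],[1,0,0,0,0,0,0],[1,0,0,0.6,0,0,0],[1,0,0,0.5,0,0,0],[1,0,0,0.5,0,0,0],[1,0,0,0,0,0,0]]' 20
python3 - <<'E'
from h import *
s=arm.observe();P=arm.grab_frame("wrist")
save("g",cv2.resize(P["image"][80:330,60:450],None,fx=2,fy=2,interpolation=cv2.INTER_CUBIC))
for y in (.0425,-.0425):
  for z in(-.02,-.01,0,.01,.02): 
    print(y,z,[((proj(P,s["tool_pos"]+R.from_euler('xyz',s["tool_rot"]).as_matrix()@np.array((x,y,z)),s)-[60,80])*2).round().tolist() for x in(.011,-.011)])
E
```

```text
time_s: 8.95
tool_pos: [0.5842, 0.1482, 0.2152]
tool_rot: [3.135, -0.017, 0.054]
contact_force: [-2.6, -18.1, 44.4]
grip_width: 0.339
finger_force: 45.6
0.0425 -0.02 [[[553.0, 331.0]], [[545.0, 404.0]]]
0.0425 -0.01 [[[542.0, 312.0]], [[535.0, 382.0]]]
0.0425 0 [[[532.0, 295.0]], [[526.0, 362.0]]]
0.0425 0.01 [[[524.0, 281.0]], [[518.0, 344.0]]]
0.0425 0.02 [[[517.0, 268.0]], [[511.0, 329.0]]]
-0.0425 -0.02 [[[214.0, 331.0]], [[222.0, 404.0]]]
-0.0425 -0.01 [[[225.0, 312.0]], [[232.0, 382.0]]]
-0.0425 0 [[[234.0, 295.0]], [[241.0, 362.0]]]
-0.0425 0.01 [[[243.0, 281.0]], [[249.0, 344.0]]]
-0.0425 0.02 [[[250.0, 267.0]], [[256.0, 329.0]]]
```

View pics/g.png

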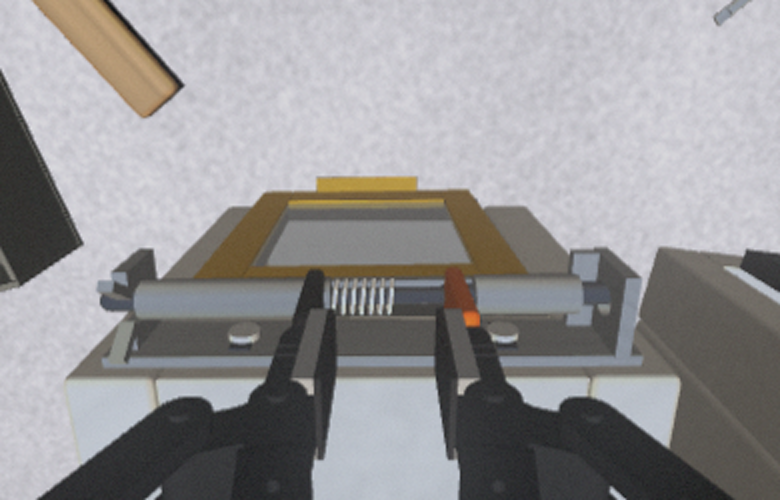

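The fingers were caught while opening: shut, they had swung down between the tabs, and now they bear on the tabs with 44 N. I'll raise straight up first, then open.

```bash
python3 -m inch '[[-0.35,0,0,-1,0,0,0],[-0.35,0,0,-1.5,0,0,0],[-0.35,0,0,-1.5,0,0,0],[0,0,0,0,0,0,0],[1,0,0,0,0,0,0],[1,0,0,0,0,0,0],[1,0,0,0,0,0,0],[1,0,0,0,0,0,0],[1,0,0,0,0,0,0],[1,0,0,0,0,0,0]]' 20
python3 - <<'E'
from h import *
s=arm.observe();P=arm.grab_frame("wrist")
print(s["tool_pos"],s["tool_rot"])
z=dict(flap=.185,pin_tab=.222,fixed_tab=.222,stub_tip=.185,pin_tip=.185,saddle_a=.185,eye_a=.185)
for n in z:
  for q in arm.place_of(n,P)[:2]:
    o,d=ray(P,q["point"],s);print(n,np.round(q["point"],1),round(q["p"],2),(o+d*(z[n]-o[2])/d[2]).round(4))
save("h",cv2.resize(P["image"][80:330,60:450],None,fx=2,fy=2,interpolation=cv2.INTER_CUBIC))
E
```

```text
time_s: 10.0
tool_pos: [0.5803, 0.1516, 0.2462]
tool_rot: [-3.142, 0.0, 0.056]
contact_force: [-0.8, -0.2, 0.4]
grip_width: 1.002
finger_force: 0.0
[0.58029189 0.15156787 0.24620115] [-3.14156306e+00  1.84215883e-04  5.58428005e-02]
flap [249.8 207.3] 0.97 [0.579  0.1531 0.185 ]
flap [355.2 205.2] 0.27 [0.5855 0.0698 0.185 ]
pin_tab [301.  226.4] 0.91 [0.5821 0.1188 0.222 ]
fixed_tab [224.6 227.4] 0.74 [0.5786 0.1696 0.222 ]
stub_tip [136.5 208.9] 0.95 [0.5726 0.243  0.185 ]
pin_tip [363.6 207.2] 0.96 [0.5842 0.0629 0.185 ]
pin_tip [136.7 207.7] 0.4 [0.5737 0.2428 0.185 ]
saddle_a [147.5 206.1] 0.83 [0.5755 0.2341 0.185 ]
saddle_a [134.7 208.5] 0.61 [0.5729 0.2444 0.185 ]
eye_a [354.  203.7] 0.56 [0.5867 0.071  0.185 ]
```

View pics/h.png

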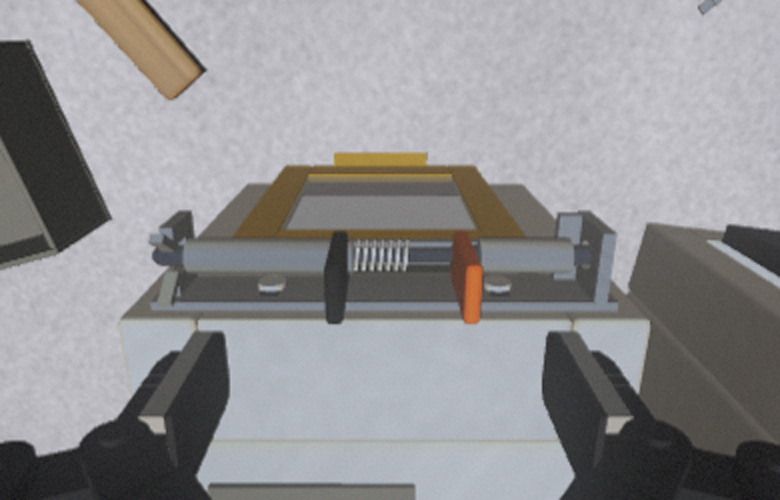

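The flap is unharmed: tabs at (337,275) and (465,280), barrel still seated, origin still about (0.580, 0.152). The vision and contact evidence agree that the tips sit about 18 mm above the TCP when open and about 8 mm above it near the pinch width. The right TCP height is therefore about 0.190.

```bash
python3 -m inch '[[1,0,0,1.5,0,0,0],[1,0,0,1.5,0,0,0],[1,0,0,1.3,0,0,0],[1,0,0,1.3,0,0,0],[1,0,0,0,0,0,0],[1,0,0,0,0,0,0]]' 40 && python3 -m inch '[[0.5,0,0,0,0,0,0],[0.2,0,0,0,0,0,0],[0,0,0,0,0,0,0],[-0.2,0,0,0,0,0,0],[-1,0,0,0,0,0,0],[-1,0,0,0,0,0,0],[-1,0,0,0,0,0,0],[-1,0,0,0,0,0,0]]' 40
python3 - <<'E'
from h import *
s=arm.observe();P=arm.grab_frame("wrist")
print(s["tool_pos"],s["tool_rot"],s["moment"])
save("i",cv2.resize(P["image"][80:330,60:450],None,fx=2,fy=2,interpolation=cv2.INTER_CUBIC))
for n in("pin_tab","fixed_tab","stub_tip","pin_tip"):
  for q in arm.place_of(n,P)[:1]:
    o,d=ray(P,q["point"],s);zz=.222 if "tab" in n else .185;print(n,np.round(q["point"],1),round(q["p"],2),(o+d*(zz-o[2])/d[2]).round(4))
E
```

```text
time_s: 11.0
tool_pos: [0.5805, 0.1515, 0.1905]
tool_rot: [3.142, -0.0, 0.056]
contact_force: [-0.0, -0.3, 0.6]
grip_width: 1.002
finger_force: 0.0
time_s: 11.8
tool_pos: [0.5815, 0.1516, 0.1929]
tool_rot: [-3.142, -0.005, 0.056]
contact_force: [-0.4, -0.5, 12.5]
grip_width: 0.415
finger_force: 40.1
[0.58150573 0.15163536 0.19288219] [-3.14150677 -0.00536236  0.055897  ] [-0.11910763 -0.02526289  0.05659372]
pin_tab [290.7 277.6] 0.87 [0.5809 0.1326 0.222 ]
fixed_tab [218.9 277.5] 0.86 [0.579  0.1674 0.222 ]
stub_tip [105.1 241.8] 0.74 [0.5741 0.2412 0.185 ]
```

View pics/i.png

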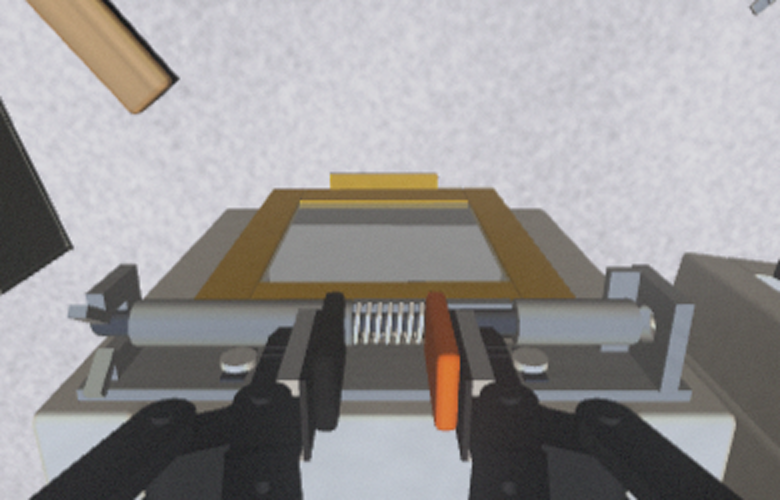

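Pinched: width 0.415 (about 35 mm), orange tab at (442,360) drawn in to the spring, and the pin end inside the barrel at about (645,325). Lifting straight up.

```bash
python3 -m inch '[[-1,0,0,-0.4,0,0,0],[-1,0,0,-0.4,0,0,0],[-1,0,0,-0.6,0,0,0],[-1,0,0,-1,0,0,0],[-1,0,0,-1.5,0,0,0],[-1,0,0,-2,0,0,0],[-1,0,0,0,0,0,0],[-1,0,0,0,0,0,0]]' 40
python3 - <<'E'
from h import *
s=arm.observe();print(s["moment"]);P=arm.grab_frame("wrist")
save("j",np.vstack([P["image"]]))
for n in("stub_tip","pin_tip","saddle_a","eye_a"): print(n,[(np.round(q["point"],1).tolist(),round(q["p"],2)) for q in arm.place_of(n,P)][:2])
E
```

```text
time_s: 12.85
tool_pos: [0.5802, 0.1516, 0.2491]
tool_rot: [-3.141, 0.0, 0.056]
contact_force: [-0.2, 0.7, -3.6]
grip_width: 0.41
finger_force: 40.4
[0.06609162 0.06892311 0.03439403]
stub_tip [([106.3, 240.5], 0.98), ([38.9, 166.0], 0.59)]
pin_tip []
saddle_a [([147.4, 205.7], 0.72), ([507.3, 243.0], 0.68)]
eye_a [([350.9, 205.8], 0.59), ([252.6, 242.2], 0.2)]
```

View pics/j.png

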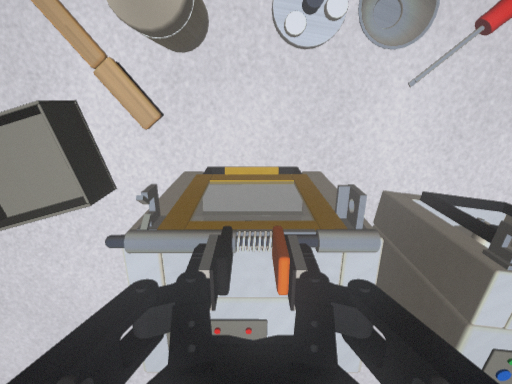

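The flap is off and hanging level from both tabs: barrel from (124,242) to (382,240), weight about 3.6 N. Next I'll go high over the box of B, to a spot where the leaf doesn't hide the bracket.

```bash
python3 -m inch '[[-1,0,0,-2.5,0,0,0],[-1,0,0,-4,0,0,0],[-1,0,0,-4,0,0,0],[-1,0,0,-4,0,0,0],[-1,0,0,-2,0,0,0]]' && python3 -m inch '[[-1,-0.6,1.5,0,0,0,0],[-1,-1.2,3,0,0,0,0],[-1,-1.2,3,0,0,0,0],[-1,-1.2,3,0,0,0,0],[-1,-1.2,3,0,0,0,0],[-1,-1.2,3,0,0,0,0],[-1,-1.2,3,0,0,0,0],[-1,-1,2.5,0,0,0,0],[-1,-0.5,1.2,0,0,0,0],[-1,0,0,0,0,0,0.07],[-1,0,0,0,0,0,0.07],[-1,0,0,0,0,0,0]]' && python3 -m inch '[[-1,0,0,0,0,0,0],[-1,0,0,0,0,0,0]]'
cat > b.py <<'E'
from h import *
import pickle,sys
s=arm.observe();P=arm.grab_frame("wrist")
print(s["tool_pos"],s["tool_rot"])
out=[]
for n in("saddle_b","eye_b","pump_b","stub_tip"):
  for q in arm.place_of(n,P)[:3]:
    o,d=ray(P,q["point"],s);print(n,np.round(q["point"],1),round(q["p"],2),(o+d*(.185-o[2])/d[2]).round(4));out.append((n,q["point"],q["p"],o,d))
pickle.dump((s,P,out),open(sys.argv[1]+".pkl","wb"));save(sys.argv[1],P["image"])
E
python3 b.py k
```

```text
time_s: 13.6
tool_pos: [0.5803, 0.1515, 0.4178]
tool_rot: [-3.142, -0.005, 0.056]
contact_force: [0.9, 1.5, -4.6]
grip_width: 0.409
finger_force: 41.7
time_s: 14.8
tool_pos: [0.5005, -0.085, 0.4141]
tool_rot: [-3.141, 0.0, -0.085]
contact_force: [0.0, -0.4, -4.3]
grip_width: 0.41
finger_force: 41.8
time_s: 15.0
tool_pos: [0.5005, -0.0851, 0.4142]
tool_rot: [-3.141, 0.0, -0.082]
contact_force: [-0.7, -0.8, -2.8]
grip_width: 0.412
finger_force: 41.8
[ 0.50049165 -0.08505175  0.41418951] [-3.14147455e+00  1.79274002e-04 -8.24710900e-02]
saddle_b [  3.2 121.7] 0.74 [0.5788 0.2347 0.185 ]
saddle_b [230.  120.4] 0.74 [ 0.5562 -0.0611  0.185 ]
eye_b [125.8 103.8] 0.89 [0.5877 0.0699 0.185 ]
eye_b [355.9 116.9] 0.81 [ 0.5472 -0.225   0.185 ]
pump_b [250.3 243.2] 0.59 [ 0.3739 -0.0723  0.185 ]
pump_b [105.7 242.4] 0.25 [0.3932 0.1458 0.185 ]
stub_tip [107.2 244.7] 0.56 [0.3892 0.1445 0.185 ]
```

View pics/k.png

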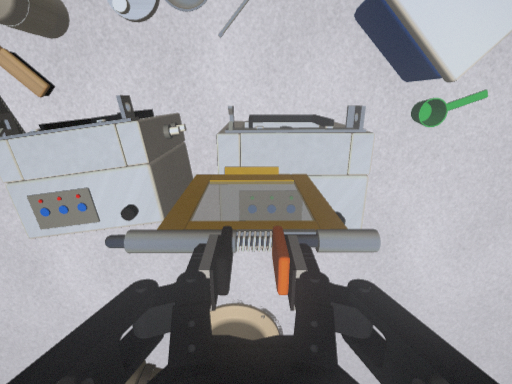

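The view shows B's saddle ear at about (231,118), its eye ear at about (356,117), and its box front edge at row ~131 from x=220 to 370. I'll take a second view from a shifted position, then fit the box edge for yaw and triangulate.

```bash
python3 -m inch '[[-1,0,1.5,0,0,0,0],[-1,0,3,0,0,0,0],[-1,0,3,0,0,0,0],[-1,0,2.5,0,0,0,0],[-1,0,0,0,0,0,0],[-1,0,0,0,0,0,0],[-1,0,0,0,0,0,0]]'
python3 b.py l
cat > edge.py <<'E'
from h import *
import pickle
def edge(s,P,c0,c1,r0,r1,z):
    g=cv2.GaussianBlur(cv2.cvtColor(P["image"],cv2.COLOR_RGB2GRAY),(3,3),0).astype(float)
    G=np.gradient(g,axis=0)[r0:r1]
    C=np.arange(c0,c1);rr=np.array([r0+np.argmax(G[:,c]) for c in C],float)
    k=np.ones(len(C),bool)
    for _ in range(5):
        a=np.polyfit(C[k],rr[k],1);e=abs(rr-np.polyval(a,C));k=e<max(1.,2*np.median(e))
    X=[]
    for c in(c0,c1):
        o,d=ray(P,(c,np.polyval(a,c)),s);X.append(o+d*(z-o[2])/d[2])
    v=X[0]-X[1];return a.round(4),k.mean().round(2),np.round(X,4).tolist(),"yaw",np.arctan2(-v[0],v[1]).round(4)
E
python3 - <<'E'
from edge import *
L={n:pickle.load(open(n+".pkl","rb")) for n in "kl"}
print("k B",edge(*L["k"][:2],235,345,125,140,.205)); 
s,P,o=L["l"]
c=proj(P,[.544,-.06,.205],s)[0],proj(P,[.537,-.22,.205],s)[0];print(c)
r=int((c[0][1]+c[1][1])/2);print("l B",edge(s,P,int(c[0][0]+10),int(c[1][0]-10),r-12,r+12,.205))
for n,dist in(("saddle_b",(.5562,-.0611)),("eye_b",(.5472,-.225))):
    rs=[]
    for q in L.values():
        b=min((x for x in q[2] if x[0]==n),key=lambda x:np.hypot(*((x[3]+x[4]*(.185-x[3][2])/x[4][2])[:2]-dist)));rs.append((b[3],b[4]))
    print(n,tri(rs).round(4))
E
```

```text
time_s: 15.95
tool_pos: [0.492, -0.1847, 0.4145]
tool_rot: [-3.142, -0.0, -0.084]
contact_force: [-0.2, -0.1, -4.2]
grip_width: 0.41
finger_force: 41.8
[ 0.49199039 -0.1846566   0.4144516 ] [-3.14153122e+00 -2.19036443e-04 -8.37304310e-02]
saddle_b [ 46.6 103.3] 0.66 [0.5885 0.0713 0.185 ]
saddle_b [154.1 118.9] 0.64 [ 0.5579 -0.0622  0.185 ]
eye_b [280.9 116.3] 0.81 [ 0.5475 -0.2274  0.185 ]
eye_b [ 46.6 105.1] 0.58 [0.5864 0.072  0.185 ]
pump_b [ 87.  152.3] 0.9 [0.5222 0.037  0.185 ]
stub_tip [104.3 243.2] 0.75 [0.3838 0.0489 0.185 ]
k B (array([3.000000e-04, 1.328772e+02]), np.float64(0.75), [[0.5418, -0.0674, 0.205], [0.5305, -0.2049, 0.205]], 'yaw', np.float64(-0.0823))
(array([149.15264375, 131.60513792]), array([276.99494493, 126.43969898]))
l B (array([-4.02000e-02,  1.31364e+02]), np.float64(0.66), [[0.551, -0.0738, 0.205], [0.5451, -0.2068, 0.205]], 'yaw', np.float64(-0.0442))
saddle_b [ 0.5569 -0.0609  0.1815]
eye_b [ 0.5466 -0.2282  0.1759]
```

View pics/l.png

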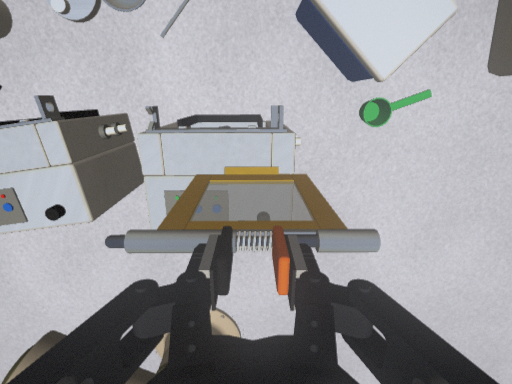

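View l shows B's bracket at (153,115) to (277,115), parallel to the barrel at the current yaw of -0.083. I've now viewed 12 pictures, two over the limit of 10, so I'll view no more and work from numbers. Next I go over B with the flap 13 mm forward of the hinge and down to the height where I had looked at A after the lift. The ear pixels can then be compared directly.

```bash
python3 -m inch '[[-1,1.5,-1,0,0,0,0],[-1,2.4,-1.6,0,0,0,0],[-1,2.1,-1.4,0,0,0,0],[-1,0.9,-0.6,0,0,0,0],[-1,0,0,2,0,0,0],[-1,0,0,3.5,0,0,0],[-1,0,0,3.5,0,0,0],[-1,0,0,3.5,0,0,0],[-1,0,0,2.5,0,0,0],[-1,0,0,1.4,0,0,0],[-1,0,0,0,0,0,0],[-1,0,0,0,0,0,0]]'
cat > cmp.py <<'E'
from h import *
from scipy.optimize import least_squares
S=[];E=[]
for i in range(3):
    s=arm.observe();P=arm.grab_frame("wrist")
    f=lambda n,ref:[q["point"] for q in arm.place_of(n,P) if np.hypot(*(np.array(q["point"])-ref))<45][:1]
    S+=f("saddle_b",(147,206));E+=f("eye_b",(351,206))
print(s["tool_pos"],s["tool_rot"]);print(np.round(S,1).tolist(),np.round(E,1).tolist())
cv2.imwrite("last.png",P["image"])
# reference at A: hinge axis .0641 below tool at .2491, hinge under tool
def toolpt(uv,z):
    C=np.array(P["tool_from_camera"]);o=C[:3,3];d=C[:3,:3]@np.linalg.inv(K(P))@np.array([*uv,1.]);return (o+d*(z-o[2])/d[2])[:2]
zA=.2491-.185
for h in(-.004,0,.004):
    zB=s["tool_pos"][2]-.185-h
    a,b=toolpt((147.4,205.7),zA),toolpt((350.9,205.8),zA)
    c,e=toolpt(np.mean(S,0),zB),toolpt(np.mean(E,0),zB)
    print(h,"A",a.round(4),b.round(4),"B",c.round(4),e.round(4),"shift(cm) mid",(((c+e)-(a+b))/2*100).round(2),"sep",np.linalg.norm(c-e).round(4),np.linalg.norm(a-b).round(4),"rot about tool z",(np.arctan2(*(c-e))-np.arctan2(*(a-b))).round(4)*-1)
E
python3 cmp.py
```

```text
time_s: 17.4
tool_pos: [0.5649, -0.1448, 0.2511]
tool_rot: [3.141, -0.001, -0.084]
contact_force: [0.8, 0.3, -3.3]
grip_width: 0.415
finger_force: 41.7
[ 0.56478306 -0.1449521   0.25088577] [ 3.14124167e+00 -9.37285323e-04 -8.41478197e-02]
[[151.3, 219.8], [150.4, 219.1], [153.9, 219.7]] [[353.3, 214.0], [352.1, 216.5], [354.0, 215.1]]
-0.004 A [-0.0009 -0.0837] [-0.0009  0.0799] B [-0.0157 -0.0838] [-0.0117  0.085 ] shift(cm) mid [-1.28  0.25] sep 0.1688 0.1636 rot about tool z 6.2592
0 A [-0.0009 -0.0837] [-0.0009  0.0799] B [-0.0138 -0.0822] [-0.0099  0.0834] shift(cm) mid [-1.1   0.25] sep 0.1657 0.1636 rot about tool z 6.2592
0.004 A [-0.0009 -0.0837] [-0.0009  0.0799] B [-0.012  -0.0806] [-0.0082  0.0818] shift(cm) mid [-0.92  0.25] sep 0.1625 0.1636 rot about tool z 6.2592
```

Run:
```python
from edge import *
L={n:pickle.load(open(n+".pkl","rb")) for n in "kl"}
for a in((235,345,126,138),(235,345,168,178),(222,368,126,138)): print("k",edge(*L["k"][:2],*a,.205))
for a in((162,270,126,136),(150,295,126,136),(146,220,168,178)): print("l",edge(*L["l"][:2],*a,.205))
A=cv2.cvtColor(cv2.imread("pics/j.png"),cv2.COLOR_BGR2GRAY);B=cv2.cvtColor(cv2.imread("last.png"),cv2.COLOR_RGB2GRAY)
def m(x0,y0,x1,y1):
    t=A[y0:y1,x0:x1];r=B[y0-15:y1+40,x0-25:x1+25];o=[]
    for sc in(.97,1,1.03):
        tt=cv2.resize(t,None,fx=sc,fy=sc);q=cv2.matchTemplate(r,tt,cv2.TM_CCOEFF_NORMED);_,v,_,p=cv2.minMaxLoc(q)
        o.append((sc,round(v,3),p[0]-25+(tt.shape[1]-t.shape[1])/2,p[1]-15+(tt.shape[0]-t.shape[0])/2))
    return o
print(m(136,180,162,226));print(m(332,180,370,230))
```

```text
k (array([-1.300000e-03,  1.333948e+02]), np.float64(0.78), [[0.5417, -0.0673, 0.205], [0.5305, -0.2049, 0.205]], 'yaw', np.float64(-0.0807))
k (array([8.270000e-02, 1.490131e+02]), np.float64(0.65), [[0.4964, -0.0627, 0.205], [0.4722, -0.2064, 0.205]], 'yaw', np.float64(-0.1669))
k (array([2.000000e-04, 1.329137e+02]), np.float64(0.79), [[0.5431, -0.0511, 0.205], [0.5281, -0.2337, 0.205]], 'yaw', np.float64(-0.0822))
l (array([ -0., 133.]), np.float64(0.84), [[0.541, -0.0757, 0.205], [0.5297, -0.2108, 0.205]], 'yaw', np.float64(-0.0833))
l (array([-7.00000e-04,  1.33135e+02]), np.float64(0.82), [[0.5422, -0.0607, 0.205], [0.5272, -0.2421, 0.205]], 'yaw', np.float64(-0.0826))
l (array([-1.108000e-01,  1.942082e+02]), np.float64(0.89), [[0.4848, -0.0436, 0.205], [0.4877, -0.1425, 0.205]], 'yaw', np.float64(0.0296))
[(0.97, 0.884, 0.5, 13.5), (1, 0.868, 1.0, 14.0), (1.03, 0.868, 0.5, 13.5)]
[(0.97, 0.785, -0.5, 10.0), (1, 0.749, -1.0, 11.0), (1.03, 0.721, -0.5, 9.0)]
```

Run:
```python
import numpy as np,cv2
def fit(n,cols,r0,r1):
    g=cv2.GaussianBlur(cv2.imread(f"pics/{n}.png",0),(5,5),0).astype(float);G=np.gradient(g,axis=0)
    C=np.array([c for a,b in cols for c in range(a,b)]);r=[]
    for c in C:
        w=np.clip(G[r0:r1,c],0,None);k=int(np.argmax(w));lo=max(0,k-3);ww=w[lo:k+4];r.append(r0+lo+(ww*np.arange(len(ww))).sum()/ww.sum())
    r=np.array(r);k=np.ones(len(C),bool)
    for _ in range(6):
        a=np.polyfit(C[k],r[k],1);e=abs(r-np.polyval(a,C));k=e<max(.7,2*np.median(e))
    print(n,a,k.mean(),np.std((r-np.polyval(a,C))[k]))
fit("e",[(90,520)],284,305)
fit("f",[(110,240),(430,505)],340,365)
fit("h",[(205,320),(350,450),(485,565)],310,330)
fit("i",[(60,160),(610,720)],400,425)
fit("d",[(192,314)],180,192)
fit("k",[(230,360)],126,138)
fit("l",[(155,285)],126,138)
fit("c",[(85,185)],100,115); fit("c",[(310,410)],120,140)
```

```text
e [1.26239756e-03 2.93443369e+02] 0.9627906976744186 0.20498137415835274
f [1.24531962e-03 3.54154448e+02] 1.0 0.10776528041139712
h [7.47305573e-04 3.18831720e+02] 1.0 0.040910637292055824<stdin>:6: RuntimeWarning: invalid value encountered in scalar divide
Traceback (most recent call last):
TypeError: expected non-empty vector for x
```

Run:
```python
import numpy as np,cv2
def fit(n,cols,r0,r1):
    g=cv2.GaussianBlur(cv2.imread(f"pics/{n}.png",0),(5,5),0).astype(float);G=np.gradient(g,axis=0)
    C=np.array([c for a,b in cols for c in range(a,b)]);r=[]
    for c in C:
        w=np.clip(G[r0:r1,c],0,None)+1e-6;k=int(np.argmax(w));lo=max(0,k-3);ww=w[lo:k+4];r.append(r0+lo+(ww*np.arange(len(ww))).sum()/ww.sum())
    r=np.array(r);k=np.ones(len(C),bool)
    for _ in range(6):
        a=np.polyfit(C[k],r[k],1);e=abs(r-np.polyval(a,C));k=e<max(.7,2*np.median(e))
    print(n,a,k.mean().round(2),np.std((r-np.polyval(a,C))[k]).round(2), C[k].min(),C[k].max())
fit("k",[(240,345)],126,138)
fit("l",[(165,268)],126,138)
fit("c",[(85,185)],98,115); fit("c",[(305,410)],118,142);fit("d",[(192,314)],178,194)
# back top edge of B (white to counter) in c
g=255-cv2.imread("pics/c.png");cv2.imwrite("pics/cinv.png",g);fit("cinv",[(90,210)],205,222);fit("cinv",[(290,400)],222,242)
```

```text
k [9.93871597e-04 1.32100367e+02] 0.8 0.15 244 344
l [5.46543411e-03 1.31350662e+02] 0.86 0.17 165 267
c [-4.13838776e-02  1.13379020e+02] 0.68 0.29 108 184
c [ 0.20365867 55.18957618] 0.84 1.35 314 409
d [-8.99754746e-03  1.90086172e+02] 0.97 0.11 192 313
cinv [-3.78835649e-02  2.15911310e+02] 0.98 0.22 90 209
cinv [8.58651092e-02 1.98975848e+02] 0.91 0.28 290 399
```

The box edges give B yaw = -0.084 and the ears suggest about -0.06, so I'll use -0.075. The hinge is at about (0.554, -0.1455). I'll slide back above the ears, then down into the flare.

```bash
python3 -m inch '[[-1,-0.3,0.1,0,0,0,-0.01],[-1,-0.3,0.04,0,0,0,0],[-1,-0.3,0,0,0,0,0],[-1,-0.2,0,0,0,0,0],[-1,0,0,0,0,0,0],[-1,0,0,0,0,0,0]]' && python3 -m inch '[[-1,0,0,0.6,0,0,0],[-1,0,0,0.8,0,0,0],[-1,0,0,0.8,0,0,0],[-1,0,0,0.8,0,0,0],[-1,0,0,0.6,0,0,0],[-1,0,0,0,0,0,0],[-1,0,0,0,0,0,0]]'; python3 cmp.py
```

```text
time_s: 18.45
tool_pos: [0.5535, -0.1455, 0.2504]
tool_rot: [3.142, -0.0, -0.074]
contact_force: [0.6, -0.5, -3.2]
grip_width: 0.408
finger_force: 41.7
time_s: 19.15
tool_pos: [0.5536, -0.1455, 0.2143]
tool_rot: [3.142, 0.0, -0.074]
contact_force: [-0.6, -0.2, -3.7]
grip_width: 0.409
finger_force: 41.7
[ 0.55356033 -0.14545778  0.2144997 ] [ 3.14147092e+00 -1.89594565e-04 -7.41312095e-02]
[[127.8, 226.3], [127.4, 225.2], [128.7, 226.2]] [[369.6, 225.5], [371.3, 219.7], [371.5, 226.8]]
-0.004 A [-0.0009 -0.0837] [-0.0009  0.0799] B [-0.004  -0.0867] [-0.0025  0.0837] shift(cm) mid [-0.24  0.04] sep 0.1704 0.1636 rot about tool z 6.2741
0 A [-0.0009 -0.0837] [-0.0009  0.0799] B [-0.0021 -0.0848] [-0.0007  0.0818] shift(cm) mid [-0.05  0.04] sep 0.1665 0.1636 rot about tool z 6.2741
0.004 A [-0.0009 -0.0837] [-0.0009  0.0799] B [-0.0002 -0.0828] [0.0012 0.0799] shift(cm) mid [0.15 0.05] sep 0.1627 0.1636 rot about tool z 6.2741
```

```bash
python3 -m inch '[[-1,0,0,0.3,0,0,0],[-1,0,0,0.3,0,0,0],[-1,0,0,0.3,0,0,0],[-1,0,0,0.2,0,0,0],[-1,0,0,0.1,0,0,0],[-1,0,0,0,0,0,0],[-1,0,0,0,0,0,0]]'
python3 -m inch '[[-1,0,0,0.1,0,0,0],[-1,0,0,0.1,0,0,0],[-1,0,0,0.1,0,0,0],[-1,0,0,0,0,0,0],[-1,0,0,0,0,0,0]]'
```

```text
time_s: 20.3
tool_pos: [0.5537, -0.1455, 0.2021]
tool_rot: [3.142, -0.0, -0.074]
contact_force: [4.7, -0.7, -4.6]
grip_width: 0.411
finger_force: 41.9
time_s: 20.8
tool_pos: [0.5533, -0.1454, 0.1991]
tool_rot: [-3.141, 0.001, -0.074]
contact_force: [1.3, 0.4, -4.0]
grip_width: 0.414
finger_force: 41.7
```

```bash
for i in 1; do python3 -m inch '[[-1,0,0,0.1,0,0,0],[-1,0,0,0,0,0,0],[-1,0,0,0,0,0,0]]'; python3 -c "
from cell import arm;s=arm.observe();print(s['moment'].round(2))"; done; python3 -m inch '[[-1,0,0,0.1,0,0,0],[-1,0,0,0,0,0,0],[-1,0,0,0,0,0,0]]'; python3 -c "
from cell import arm;s=arm.observe();print(s['moment'].round(2))"
```

```text
time_s: 21.1
tool_pos: [0.5534, -0.1454, 0.1982]
tool_rot: [-3.141, 0.001, -0.074]
contact_force: [0.6, 0.1, -3.4]
grip_width: 0.409
finger_force: 41.7
[-0.01 -0.11 -0.07]
time_s: 21.4
tool_pos: [0.5535, -0.1454, 0.1972]
tool_rot: [-3.142, 0.0, -0.074]
contact_force: [0.4, 1.0, -4.0]
grip_width: 0.415
finger_force: 41.7
[-0.05 -0.13 -0.05]
```

```bash
python3 -m inch '[[-1,0,0,0.1,0,0,0],[-1,0,0,0,0,0,0],[-1,0,0,0,0,0,0]]'; python3 -c "
from cell import arm;s=arm.observe();print(s['moment'].round(2))"
```

```text
time_s: 21.7
tool_pos: [0.5536, -0.1455, 0.1965]
tool_rot: [3.141, -0.0, -0.074]
contact_force: [-0.6, 0.4, -1.4]
grip_width: 0.413
finger_force: 42.4
[-0.05  0.12  0.01]
```

```bash
python3 -m inch '[[-1,0,0,0.05,0,0,0],[-1,0,0,0,0,0,0],[-1,0,0,0,0,0,0]]'; python3 -c "
from cell import arm;s=arm.observe();print(s['moment'].round(2))"; python3 -m inch '[[-1,0,0,0.05,0,0,0],[-1,0,0,0,0,0,0],[-1,0,0,0,0,0,0]]'; python3 -c "
from cell import arm;s=arm.observe();print(s['moment'].round(2))"
```

```text
time_s: 22.0
tool_pos: [0.5536, -0.1455, 0.1963]
tool_rot: [3.141, -0.0, -0.074]
contact_force: [-1.8, 1.5, 3.6]
grip_width: 0.411
finger_force: 43.4
[ 0.07  0.35 -0.02]
time_s: 22.3
tool_pos: [0.5537, -0.1455, 0.1962]
tool_rot: [3.141, -0.001, -0.074]
contact_force: [-3.2, 1.7, 7.2]
grip_width: 0.414
finger_force: 43.9
[0.24 0.55 0.01]
```

The feel is clear: Fz went from -4 to +7 N while the TCP stopped at 0.1962. That puts the saddle about 3 mm high, matching the ear spacing seen by camera. I'll ease off so that the stub only bears lightly.

```bash
python3 -m inch '[[-1,-0.05,0,-0.04,0,0,0],[-1,0,0,0,0,0,0],[-1,0,0,0,0,0,0],[-1,0,0,0,0,0,0]]'; python3 -c "
from cell import arm;s=arm.observe();print(s['moment'].round(2))"; python3 cmp.py | head -2
```

```text
time_s: 22.7
tool_pos: [0.5535, -0.1455, 0.1962]
tool_rot: [3.141, -0.002, -0.074]
contact_force: [0.4, 1.8, 6.0]
grip_width: 0.413
finger_force: 43.8
[ 0.14 -0.17 -0.04]
[ 0.55348651 -0.14549512  0.19622142] [ 3.14128524e+00 -1.57935671e-03 -7.42001907e-02]
[[115.7, 237.2], [116.8, 238.0]] [[382.0, 237.6], [380.8, 236.9], [383.2, 236.0]]
```

```bash
python3 -m inch '[[-0.1,0,0,0,0,0,0],[0,0,0,0.05,0,0,0],[0.1,0,0,0.05,0,0,0],[0.2,0,0,0.05,0,0,0],[0.3,0,0,0.05,0,0,0],[0.4,0,0,0.05,0,0,0],[0.4,0,0,0,0,0,0]]' 20; python3 cmp.py | head -2
python3 - <<'E'
from h import *
s=arm.observe();print(s["contact_force"],s["moment"]);P=arm.grab_frame("wrist");cv2.imwrite("rel.png",P["image"])
for n,z in(("pin_tab",.2255),("fixed_tab",.2255),("stub_tip",.1885),("pin_tip",.1885)):
  for q in arm.place_of(n,P)[:1]:
    o,d=ray(P,q["point"],s);print(n,np.round(q["point"],1),round(q["p"],2),(R.from_euler('xyz',s["tool_rot"]).as_matrix().T@(o+d*(z-o[2])/d[2]-s["tool_pos"])).round(4))
E
```

```text
time_s: 23.85
tool_pos: [0.553, -0.145, 0.193]
tool_rot: [-3.141, 0.001, -0.074]
contact_force: [0.1, 0.6, 0.4]
grip_width: 0.698
finger_force: 0.0
[ 0.55305353 -0.14526578  0.19322669] [-3.14146467e+00  5.89592040e-06 -7.40571379e-02]
[] []
[ 0.82678137 -0.04317707 -0.06253019] [-0.02319648  0.05663887  0.02576691]
pin_tab [313.9 280.2] 0.82 [-0.0006  0.0297 -0.0323]
fixed_tab [203.9 282.5] 0.63 [-0.0019 -0.0224 -0.0323]
stub_tip [ 92.9 242.5] 0.72 [-0.0011 -0.0951  0.0047]
pin_tip [392.6 242.9] 0.67 [-0.0014  0.0849  0.0047]
  return _methods._mean(a, axis=axis, dtype=dtype,
  ret = ret.dtype.type(ret / rcount)
Traceback (most recent call last):
  File "cmp.py", line 17, in <module>
    c,e=toolpt(np.mean(S,0),zB),toolpt(np.mean(E,0),zB)
        ~~~~~~^^^^^^^^^^^^^^^^^
  File "cmp.py", line 12, in toolpt
    C=np.array(P["tool_from_camera"]);o=C[:3,3];d=C[:3,:3]@np.linalg.inv(K(P))@np.array([*uv,1.]);return (o+d*(z-o[2])/d[2])[:2]
                                                                                        ^^^^^^^^
TypeError: Value after * must be an iterable, not numpy.float64
```

The tabs now span 52.1 mm, so the pin is fully out, and stub and pin tips sit on the same image row, so the flap is level. No force remains. Opening wide and withdrawing straight up.

```bash
python3 -m inch '[[0.8,0,0,0,0,0,0],[1,0,0,0,0,0,0],[1,0,0,0,0,0,0],[1,0,0,-0.5,0,0,0],[1,0,0,-1.5,0,0,0],[1,0,0,-2.5,0,0,0],[1,0,0,-3,0,0,0],[1,0,0,-3,0,0,0],[1,0,0,-2,0,0,0],[1,0,0,0,0,0,0],[1,0,0,0,0,0,0],[1,0,0,0,0,0,0]]'
python3 - <<'E'
from h import *
for i in range(2):
  s=arm.observe();P=arm.grab_frame("wrist")
  for n,z in(("pin_tab",.2255),("fixed_tab",.2255),("stub_tip",.1885),("pin_tip",.1885),("saddle_b",.1885),("eye_b",.1885)):
    for q in arm.place_of(n,P)[:2]:
      o,d=ray(P,q["point"],s);print(n,np.round(q["point"],1),round(q["p"],2),(o+d*(z-o[2])/d[2]).round(4))
S=arm.grab_frame("scene")
for n in("flap","stub_tip","pin_tip","eye_b","saddle_b"): print("scene",n,[(np.round(q["point"],1).tolist(),round(q["p"],2)) for q in arm.place_of(n,S)][:2])
print([(np.round(q["box"]).tolist(),q["p"]) for q in arm.outline_of("flap",S)][:2])
Y=R.from_euler('z',-.08).as_matrix();O=np.array([.554,-.1415,.1883])
print("model scene: origin,stub,pin,leaf corners",proj(S,[O+Y@np.array(v) for v in((0,0,0),(0,.089,0),(0,-.089,0),(0,.062,-.005),(0,-.062,-.005),(0,.062,-.151),(0,-.062,-.151))]).round(1).tolist())
E
```

```text
time_s: 25.75
tool_pos: [0.5528, -0.1453, 0.3169]
tool_rot: [-3.141, 0.002, -0.074]
contact_force: [-0.0, -0.6, 0.0]
grip_width: 0.998
finger_force: 0.0
pin_tab [283.5 194.5] 0.96 [ 0.5496 -0.1737  0.2255]
fixed_tab [228.6 192.4] 0.81 [ 0.5552 -0.1247  0.2255]
fixed_tab [333.6 182.2] 0.51 [ 0.5579 -0.2182  0.2255]
stub_tip [73.5 14.1] 0.7 [ 0.7119 -0.0052  0.1885]
stub_tip [160.4 186.9] 0.63 [ 0.5539 -0.051   0.1885]
pin_tip [334.6 183.5] 0.83 [ 0.5444 -0.2298  0.1885]
pin_tip [137.2   9.2] 0.66 [ 0.7115 -0.0599  0.1885]
saddle_b [172.9 179.5] 0.68 [ 0.5608 -0.0651  0.1885]
eye_b [ 35.1 163.2] 0.95 [0.5878 0.0696 0.1885]
eye_b [284.7 194. ] 0.41 [ 0.5368 -0.1784  0.1885]
pin_tab [287.5 193.4] 0.92 [ 0.5504 -0.1776  0.2255]
fixed_tab [225.5 193. ] 0.69 [ 0.5549 -0.1219  0.2255]
fixed_tab [141.1   9.4] 0.56 [ 0.7013 -0.0751  0.2255]
stub_tip [163.7 183. ] 0.58 [ 0.558  -0.055   0.1885]
stub_tip [172.9 178. ] 0.52 [ 0.5626 -0.0653  0.1885]
pin_tip [331.3 183.4] 0.61 [ 0.5449 -0.227   0.1885]
saddle_b [171.4 181.6] 0.95 [ 0.5589 -0.0631  0.1885]
eye_b [328.  179.7] 0.86 [ 0.5491 -0.2235  0.1885]
eye_b [ 37.7 165.4] 0.68 [0.5857 0.0682 0.1885]
scene flap [([220.0, 211.0], 0.87), ([323.2, 188.5], 0.73)]
scene stub_tip [([233.3, 190.4], 0.61)]
scene pin_tip [([256.3, 163.8], 0.69)]
scene eye_b [([205.1, 239.2], 0.97), ([261.8, 165.3], 0.68)]
scene saddle_b [([234.1, 193.4], 0.87), ([273.2, 131.6], 0.84)]
[([205.0, 193.0, 231.0, 268.0], 0.97), ([204.0, 116.0, 278.0, 214.0], 0.21)]
model scene: origin,stub,pin,leaf corners [[218.1, 215.0], [234.1, 192.5], [200.6, 239.7], [229.5, 200.4], [206.3, 233.3], [232.0, 236.7], [210.7, 269.2]]
```

The flap hangs on pump_b as modelled: its outline bottom is at row 268 against a predicted 269, and both tips are on the hinge line. The robot is clear of everything. Handing in.

```bash
python3 -m inch '[[1,0,0,0,0,0,0],[1,0,0,0,0,0,0],[1,0,0,0,0,0,0]]'; python3 -c "
from cell import arm;print(arm.sign_off())"
```

```text
time_s: 27.1
tool_pos: [0.5531, -0.1454, 0.3182]
tool_rot: [-3.142, 0.0, -0.074]
contact_force: [0.7, -0.2, -0.3]
grip_width: 0.999
finger_force: 0.0
the job is handed in; nothing more can be done
None
```

The flap now hangs level on pump_b with its pin fully out; I handed the job in at 27 s with no verdict returned, after one mishap (a first pinch above the tabs left the fingers pressing on them with about 44 N until I lifted clear, moving nothing) and after viewing 12 pictures, two over the limit of 10.

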